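# Fit the reamer on the citrus juicer and hold it pressed to run

## Robot

A 6-joint arm with a two-finger parallel gripper is mounted at the origin on a cart in front of the work surface, level with it; the furniture and walls round the work are solid. World frame = base frame: x ahead of the robot, y to its left, z up, the work surface at z = 0. Lengths are in m, angles in rad, forces in N, time in s.
With the tool pointing down it reaches from about 0.375 to 0.825 m from the base axis. Payload 5.5 kg.
Tool frame: the origin (TCP) lies on the centre line of the jaws, within the pads' length; the fingertips stand 11 mm ahead of it and the grasp point (between the pads) lies 8 mm behind it (tcp_to_tips is the distance from the TCP to the fingertips, in m); z points along the fingers, y is the line along which they close (so a half turn about z gives the same grasp; the last joint's range is limited). The gripper opens to 85 mm and grips with 20 to 120 N. Pads are 22 mm wide; open, the fingers measure 114 mm over their backs; the gripper's body (76 mm by 85 mm) begins 54 mm behind the grasp point. The pads swing forward as they close: fully open they stand 13 mm farther back than shut.
Start: joints at [1.269, 0.314, -0.047, 1.21, 0, 1.571], TCP at [0.178, 0.573, 0.242] pointing down, gripper open.
Joint ranges: [-2.67, 2.67], [-0.69, 1.73], [-1.03, 1.25], [-2.08, 2.16], [-1.42, 1.45], [-3.14, 3.14]. Speed limits (rad/s): [2.39, 2.39, 3.01, 3.14, 3.14, 3.14].

## Interface

Orientations are given as a unit quaternion [w, x, y, z].
In Python, from rig import sense, read_camera, camera_info, finish_job, tcp_to_tips gives the robot as it stands.
- The arm moves only by the tool drive_tool, never from a script. Its argument "motion" is a list of rows, each a list of 3 entries, a list of its own where there are three numbers: the shift along the tool's x, y, z each as a share of 15 cm, from -1 to 1, then the turn, a rotation vector about the tool's x, y, z each as a share of 180 degrees, from -1 to 1, then the opening, from 0 (shut) to 1 (fully open). In form: [[[tx, ty, tz], [wx, wy, wz], jaw], ...]. A call has exactly 10 rows; each row is the pose to reach, as a shift and turn from the pose commanded when the call began, along the tool's axes at that moment, turning the shorter way round; what a row does not reach only later rows make up. A row lasts 1/8 s, in which the tool goes at most 62.5 mm and 10.7 degrees, less where a joint would pass 70% of its speed; a pose out of reach is approached as far as the arm can. A call with a number of a shift or a turn outside -1 to 1 is refused whole. A call with a gripper value outside its range is refused whole. The fingers move at their own pace and stop on an object; "grip_force" is the grip in N (left out, the last holds). Time passes only in rows, so rows that repeat a pose let the fingers close, or fill a call up. It gives the time, the measured TCP pose, the force, the opening and the grip force at its end, in the units of the state.
- sense(): the state, without advancing time (a new reading comes with each control period).
- read_camera(name): name is "scene" or "top"; returns the picture (384x512x3 uint8, red, green, blue); there is no depth.
- camera_info(name): a dict with "fx", "fy", "cx", "cy" (pixels), "R" (3x3) and "t" (3): a world point X has camera coordinates R X + t. Camera axes: x right, y down, z forward; pixel columns grow to the right and rows downward; lengths in m; the calibration is good to about 2 mm. A picture is of the moment at which its call begins. camera_info takes no time and is no camera call.
- finish_job(): hands the job in; it is judged then, once.
The state is a dict: "time_s": time; "joint_positions": joint angles; "qvel": joint speeds; "joint_torque": joint torques, N m; "position": TCP position; "orientation": TCP orientation; "contact_force": force on the tool from outside, world axes, zero at the start; "wrist_torque": the same for the moment, N m; "width": finger opening in m; "finger_force": force on a finger pad.
Only numpy, scipy, OpenCV 4.12 (cv2) and the standard library are available. Lean on these libraries where they do the work, as an engineer would, in place of code of your own. Each camera call takes 0.05 s, during which the arm holds its last target. There are 200 camera calls.

## Task

Pick up the orange reamer and fit it, cone up, on the citrus juicer's drive spindle: turn it until its cross socket meshes with the cross-shaped spindle and slide it fully home. Then push it down so that the spindle sinks all the way on its starter spring, as when running the juicer, and finish while still holding it pressed down; do not let go or lift at the end. Leave the lemons, the glass, the honey jar and the fish tin where they are.

Things in the scene. Friction and masses are not known exactly. Their poses are not given: they have to be found in the camera images.
- reamer: Loose orange citrus reamer, 60 g, 64 mm tall, upright. Origin: centre of its underside, z up. 0 to 38 mm: square shank 36 x 36 mm, flat sides facing its own x and y (grasp here; keep fingertips over 3 mm above the underside); above: ribbed cone, narrower. Underside: cross socket 25 mm deep, two slots 25 x 7.5 mm along its x and y, square to the sides. Quarter turns are equivalent.
- juicer: White round citrus juicer, fixed to the worktop. Origin: centre of its underside. Base 120 mm across; on it a shallow pale jug 126 mm across, rim 76 mm above the worktop, short pouring lip at its own -x, handle at its own +x reaching 95 mm from the centre. In the middle of the jug a dark cross-shaped spindle stands on a steel disc.
- spindle_seat (a point): On the spindle's axis, at the top of the 30 mm steel disc where the fitted reamer rests: 82 mm above the worktop when up; turns and sinks with the spindle; z up. Spindle: cross 22 mm tall, two bars 22 x 5 mm along this point's x and y, top 6 mm tapering to 17 x 2 mm. Stands at any angle; stiff to turn (0.2 N m).
- starter (a joint): How far the disc and spindle are pushed down, in m: 0 up, 0.006 fully down. A spring pushes it up: it starts to move at about 5 N of push and reaches the bottom stop at about 12 N.
- lemon_a: Loose lemon behind the work, 77 x 51 x 52 mm, origin at the centre of its underside. Bystander.
- lemon_b: Loose lemon near the robot, 72 x 57 x 58 mm, origin at the centre of its underside. Bystander.
- tumbler: Loose clear drinking glass, 81 mm in diameter, 93 mm tall, origin at the centre of its underside. Bystander.
- honey_jar: Loose glass honey jar with a red lid, 68 mm in diameter, 100 mm tall, origin at the centre of its underside. Bystander.
- fish_tin: Loose flat tin with a blue-green top, 63 x 105 x 24 mm, origin at the centre of its underside. Bystander.
Things that resemble listed ones, but are neither listed nor needed, are in the scene too. There is more than one size of the reamer; the one meant has the size given above.

How it is judged:
On the way, in this order (a step that is already met when the one before it is completed fails the run):
1. the reamer is lifted clear of the worktop (height (world z) of reamer above 0.05 m), for 0.1 s.
2. the reamer is meshed with the spindle and slid home on its disc (z of reamer in the frame of spindle_seat below 0.004 m and horizontal distance between reamer and spindle_seat below 0.004 m and angle between reamer's own z axis and vertical below 0.12 rad and (angle between the x axis of reamer and the x axis of spindle_seat, either way round below 0.25 rad or angle between the x axis of reamer and the x axis of spindle_seat, either way round above 1.32 rad)), for 0.2 s.
At the end, for the whole second after the job is handed in: Through the last second: reamer meshed on the spindle, underside within 4 mm of the disc, within 4 mm of the axis, upright within 0.12 rad, within 0.25 rad of a quarter-turn fit; starter held down at least 4.5 of its 6 mm; fingers bearing on the reamer with over 3 N (all of step 2 and value of joint starter above 0.0045 m and contact force between the fingers and reamer above 3 N); the arm keeps its last pose, push and grip.
It fails at once if the lemon a is moved more than 3 cm (distance of lemon_a from where it was at the start of the episode above 0.03 m).
It fails at once if the lemon b is moved more than 3 cm (distance of lemon_b from where it was at the start of the episode above 0.03 m).
It fails at once if the tumbler is moved more than 3 cm (distance of tumbler from where it was at the start of the episode above 0.03 m).
It fails at once if the honey jar is moved more than 3 cm (distance of honey_jar from where it was at the start of the episode above 0.03 m).
It fails at once if the fish tin is moved more than 3 cm (distance of fish_tin from where it was at the start of the episode above 0.03 m).
It also fails if it takes over 58 s, if anything falls off the work surface, if the arm or the gripper's body presses on something with over 40 N, if the wrist force passes 120 N, or if a joint passes its speed limit or range.

## Working session

There is one attempt and no reset: what is moved stays moved. The work goes in short steps, Python scripts to look and compute and a tool call to move; the robot and the scene stay as the last step left them, time stands still between calls to the robot, and variables do not carry over. Pictures are saved under pics/ and viewed, at most 10 in all, crops included, and the job is handed in when it is done.

Besides the shell and the picture viewer there is one more tool, called after ">>>" as name(argument=value, ...), one argument or row to a line, values as JSON. drive_tool: Moves the arm, as the interface text tells. Its arguments: {"type":"object","properties":{"motion":{"type":"array","items":{"type":"array"}},"grip_force":{"type":"number"}},"required":["motion"]}

```bash
mkdir -p pics; python3 - <<'E'
from rig import *
import cv2,numpy as np
for n in("scene","top"):
    im=read_camera(n); cv2.imwrite(f"pics/{n}0.png",im[:,:,::-1]); 
    c=camera_info(n); print(n,c["fx"],c["cx"],c["cy"],np.round(c["R"],3).tolist(),c["t"])
s=sense();print(s,tcp_to_tips)
a=cv2.imread("pics/scene0.png");b=cv2.imread("pics/top0.png")
cv2.imwrite("pics/scene0b.png",cv2.resize(a,(800,600),interpolation=3));cv2.imwrite("pics/top0b.png",cv2.resize(b,(800,600),interpolation=3))
E
```

```text
scene 490.2303396069617 263.0548284207201 190.90596343264198 [[0.761, -0.649, 0.018], [-0.421, -0.514, -0.747], [0.494, 0.561, -0.664]] [-0.38234794  0.29833097  1.13521228]
top 453.77802773906296 256.36280330108275 188.6099542012415 [[-0.013, -1.0, -0.008], [-0.991, 0.014, -0.132], [0.132, 0.007, -0.991]] [0.05751395 0.52795073 1.45697797]
{'time_s': 0.1, 'joint_positions': array([ 1.26898882e+00,  3.14127120e-01, -4.79699510e-02,  1.21019733e+00,
        1.43618387e-05,  1.57078512e+00]), 'qvel': array([ 0.00098296, -0.00275931,  0.00211532, -0.00025533, -0.00028987,
        0.00060949]), 'joint_torque': array([ 3.64017951e-04, -5.40764308e+01,  3.40541482e+01,  1.10836385e-02,
        1.46251369e-05,  1.33735855e-05]), 'position': array([0.17819587, 0.57240757, 0.24154167]), 'orientation': array([-1.19707545e-04,  1.50326100e-01,  9.88636183e-01, -7.39445157e-04]), 'contact_force': array([-0.72153827, -0.69427456,  0.08511591]), 'wrist_torque': array([-0.00705195, -0.03342639, -0.0423374 ]), 'finger_force': 0.0, 'width': 0.08560444174137812} 0.011
```

View pics/scene0b.png

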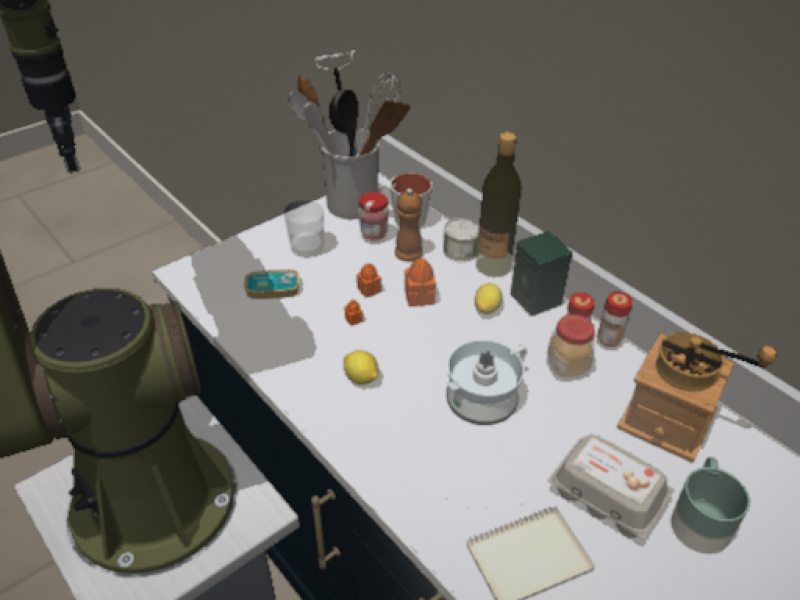

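View pics/top0b.png

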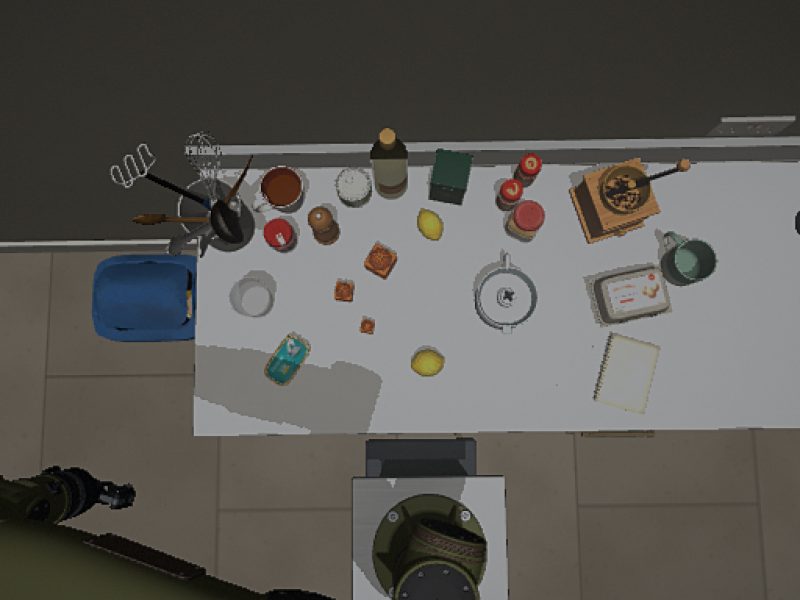

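Picture 1 and 2 (800-px scale): three orange reamers in the top view. Large at (380,260), medium at (344,290), small at (367,325). In the scene view they are at (420,282), (369,280) and (353,312). The juicer is at top (506,296) with its dark cross in the middle. The medium one is about 17 px wide, which fits 36 mm. I'll check that in a close crop.

```bash
cat > h.py <<'E'
import numpy as np,cv2
from rig import *
C={n:camera_info(n) for n in("scene","top")}
def ray(n,u,v):
    c=C[n];R=np.array(c["R"]);t=np.array(c["t"]);o=-R.T@t
    d=R.T@np.array([(u-c["cx"])/c["fx"],(v-c["cy"])/c["fy"],1]);return o,d/np.linalg.norm(d)
def onz(n,u,v,z):
    o,d=ray(n,u,v);return o+d*(z-o[2])/d[2]
def tri(p,q):
    A=np.zeros((3,3));b=np.zeros(3);rs=[ray("scene",*p),ray("top",*q)]
    for o,d in rs:
        M=np.eye(3)-np.outer(d,d);A+=M;b+=M@o
    X=np.linalg.solve(A,b);return X,[np.linalg.norm(np.cross(X-o,d)) for o,d in rs]
def proj(n,X):
    c=C[n];p=np.array(c["R"])@X+np.array(c["t"]);return np.array([c["cx"]+c["fx"]*p[0]/p[2],c["cy"]+c["fy"]*p[1]/p[2]])
E
python3 - <<'E'
from h import *
a=cv2.imread("pics/scene0.png");b=cv2.imread("pics/top0.png")
def crop(im,u,v,w,h,k): return cv2.resize(im[v:v+h,u:u+w],None,fx=k,fy=k,interpolation=cv2.INTER_CUBIC)
# each 400x300
L=[crop(b,200,150,64,48,6.25),crop(a,215,160,64,48,6.25),crop(b,308,177,32,24,12.5),crop(a,285,215,48,36,8.3334)]
L=[cv2.resize(x,(400,300)) for x in L]
cv2.imwrite("pics/comp.png",np.vstack([np.hstack(L[:2]),np.hstack(L[2:])]))
# orange blobs
for n,im in(("scene",a),("top",b)):
    h=cv2.cvtColor(im,cv2.COLOR_BGR2HSV);m=cv2.inRange(h,(0,150,60),(14,255,255))
    k,_,st,ce=cv2.connectedComponentsWithStats(m)
    for i in range(1,k):
        if st[i,4]>40:print(n,st[i],ce[i].round(1))
E
```

```text
scene [230 123  18  12 135] [238.9 128.2]
scene [260 165  18  19 221] [267.7 175.1]
scene [229 169  14  21 209] [235.4 179.3]
scene [388 187  16  15 107] [396.  194.4]
scene [365 188  15  11  91] [372.  192.6]
scene [221 193  11  15 116] [225.7 200. ]
top [333  98  14  15  98] [339.2 104.9]
top [170 108  22  23 383] [180.6 119.3]
top [321 114  14  14 111] [327.2 120.5]
top [169 140  18  18 216] [177.  147.7]
top [233 156  20  20 168] [242.6 166.1]
top [214 180  12  13  91] [219.4 186.5]
top [231 205   8   8  44] [234.3 208.9]
```

View pics/comp.png

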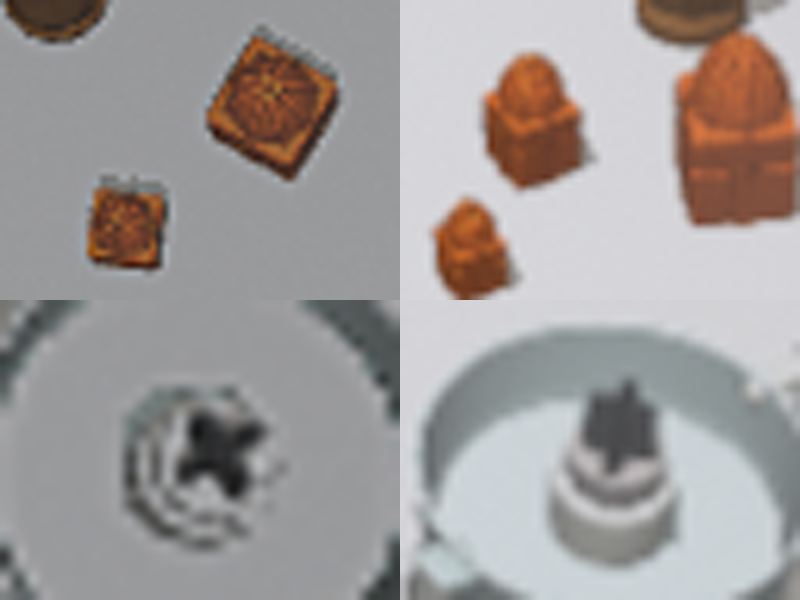

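Picture 3: the medium reamer is in the crop's lower left (top view, native about (219.5,186)) and has a square shank and dome. The small one is outside this crop of the top view, and the large one is clearly bigger. The spindle is a dark X at about native top (325.8,188.8), with bars at roughly ±45°. Next I'll fit models in both views.

```bash
cat > fit.py <<'E'
from h import *
from scipy.optimize import differential_evolution,minimize
K=8
def rz(a): return np.array([[np.cos(a),-np.sin(a),0],[np.sin(a),np.cos(a),0],[0,0,1]])
def render(n,parts,win):
    u,v,w,h=win;m=np.zeros((h*K,w*K),np.uint8)
    for P in parts:
        q=np.array([proj(n,p) for p in P]);q=((q+0.5-[u,v])*K*16).astype(np.int32)
        cv2.fillConvexPoly(m,cv2.convexHull(q),255,shift=4)
    return cv2.resize(m,(w,h),interpolation=cv2.INTER_AREA)/255.
def box(a,b,z0,z1,a1=None,b1=None):
    a1=a1 or a;b1=b1 or b
    return np.array([[i*a/2,j*b/2,z0] for i in(-1,1) for j in(-1,1)]+[[i*a1/2,j*b1/2,z1] for i in(-1,1) for j in(-1,1)])
def ring(r,z): t=np.linspace(0,6.283,16);return np.c_[r*np.cos(t),r*np.sin(t),0*t+z]
reamer=[box(.036,.036,0,.038),np.vstack([ring(.015,.038),ring(.0135,.048),ring(.009,.058),ring(.003,.064)])]
cross=[box(.022,.005,0,.016),box(.005,.022,0,.016),box(.022,.005,.016,.022,.017,.002),box(.005,.022,.016,.022,.002,.017)]
def fit(targets,parts,x0,dz,ds,span=.012,yaw=(0,np.pi/2)):
    def cost(p):
        x,y,z,a,s=p;T=[P*s@rz(a).T+[x,y,z] for P in parts]
        return sum(((render(n,T,w)-t)**2).sum() for n,(t,w) in targets.items())
    b=[(x0[0]-span,x0[0]+span),(x0[1]-span,x0[1]+span),(x0[2]-dz,x0[2]+dz),yaw,(1-ds,1+ds)]
    r=differential_evolution(cost,b,maxiter=60,popsize=12,seed=1,polish=False,tol=1e-6);return r.x,r.fun,cost
E
python3 - <<'E'
from fit import *
a=cv2.imread("pics/scene0.png");b=cv2.imread("pics/top0.png")
# reamer
W={"scene":(224,164,24,30),"top":(208,174,24,25)};tg={}
for n,im in(("scene",a),("top",b)):
    u,v,w,h=W[n];c=im[v:v+h,u:u+w].astype(float);sat=(c[:,:,2]-c[:,:,0])/np.maximum(c[:,:,2],1)
    m=np.clip((sat-.15)/.4,0,1)
    k,l=cv2.connectedComponents((m>.2).astype(np.uint8));g=l[h//2,w//2];m[(l!=g)]=0
    tg[n]=(m,W[n])
x0,_=tri((235.4,177),(219.4,186));print(x0,_)
x0[2]=0
r,f,c=fit(tg,reamer,x0,.012,.25);print("reamer",r.round(4),np.degrees(r[3]),f)
for s in(0.7,1,1.3): print(s,c([*r[:4],s]))
# spindle
W={"scene":(303,221,20,20),"top":(318,180,16,16)};tg={}
for n,im in(("scene",a),("top",b)):
    u,v,w,h=W[n];g=cv2.cvtColor(im,cv2.COLOR_BGR2GRAY)[v:v+h,u:u+w].astype(float)
    print(g.astype(int) if n=="top" else "")
    m=np.clip((150-g)/(150-55),0,1)
    if n=="top": 
        yy,xx=np.mgrid[:h,:w];m[(np.hypot(xx-7.8,yy-8.5)>5.5)]=0
        
    else: m[15:]=0;m[m<.35]=0
    tg[n]=(m,W[n])
x0,_=tri((310.2,231),(325.8,189));print(x0,_)
for k in (["top"],["scene"],["top","scene"]):
    r,f,c=fit({n:tg[n] for n in k},cross,[x0[0],x0[1],.082],.004,.02);print(k,r.round(4),np.degrees(r[3]),f)
    print([round(c([*r[:3],r[3]+d,1]),1) for d in np.radians([-20,-10,10,20])])
E
```

```text
[0.53939828 0.17212733 0.03275294] [np.float64(4.0055866725693076e-05), np.float64(4.0055866725719687e-05)]
reamer [0.5408 0.1729 0.0018 1.3973 0.9402] 80.06033343409972 11.63717448992509
0.7 140.85153337379697
1 31.18663251448483
1.3 302.1933885098623

[[153 154 154 154 154 154 154 154 153 154 153 153 154 153 155 157]
 [154 154 153 153 155 153 153 154 153 154 154 154 153 154 153 155]
 [154 153 154 155 154 154 154 154 155 155 154 154 153 153 153 154]
 [154 156 157 158 159 159 158 158 157 156 155 154 153 155 153 154]
 [156 156 122 121  99 117 143 127 100 160 157 154 154 154 154 154]
 [154 122 121 119 129 123 129 160 146 121 162 156 154 154 154 154]
 [121 121 115 113 160  68  57 103 124 119 121 162 156 154 153 154]
 [116 100 131 132 162  32  40  56  74  45  54 124 157 154 154 154]
 [106 142 117 165 165  60  43  47  47  47  97 159 157 154 153 153]
 [ 76 150  94 164 115  66  44  49  53 103 166 160 155 155 155 154]
 [ 77 161  94 162  58  37  40  39  43  74 172 155 127 156 154 154]
 [ 62 141 104 163  79  98 163  82  30  51 129 130 154 156 154 154]
 [101 128 156 113 161 160 166 155  47  94 162 155 156 154 153 154]
 [ 93  75 146 119 102 163 162 165 157 144 157 142 156 155 155 153]
 [152  97  83 159 156 128 106 127 107 160 157 153 154 154 153 155]
 [158 151  98  71 111 154 154 151 112 113 156 155 155 153 154 154]]
[ 0.51559025 -0.16849591  0.08951122] [np.float64(0.0018731755818060679), np.float64(0.001873175581806023)]
['top'] [ 0.5184 -0.1671  0.0796  0.5257  1.0176] 30.122535759786146 1.6062283311021437
[np.float64(9.3), np.float64(4.0), np.float64(4.5), np.float64(10.3)]
['scene'] [ 0.5193 -0.1646  0.078   0.6474  0.9801] 37.096047180037054 10.44235404878371
[np.float64(15.8), np.float64(13.9), np.float64(14.5), np.float64(18.8)]
['top', 'scene'] [ 0.5179 -0.1667  0.0812  0.545   0.98  ] 31.22360299944618 13.176546118528883
[np.float64(26.4), np.float64(18.2), np.float64(18.4), np.float64(27.8)]
```

>>> drive_tool(
  motion=[
    [[-0.1, -0.06, 0], [0, 0, 0], 0.8],
    [[-0.2, -0.12, 0], [0, 0, 0], 0.8],
    [[-0.3, -0.18, 0], [0, 0, 0], 0.8],
    [[-0.4, -0.24, 0], [0, 0, 0], 0.8],
    [[-0.5, -0.3, 0], [0, 0, 0], 0.8],
    [[-0.6, -0.36, 0], [0, 0, 0], 0.8],
    [[-0.7, -0.42, 0], [0, 0, 0], 0.8],
    [[-0.8, -0.48, 0], [0, 0, 0], 0.8],
    [[-0.9, -0.53, 0], [0, 0, 0], 0.8],
    [[-1, -0.58, 0], [0, 0, 0], 0.8],
  ],
  grip_force=80,
)

```text
time_s: 1.35
position: [0.2965, 0.4445, 0.2423]
orientation: [0.0, 0.15, 0.989, 0.0]
contact_force: [0.1, 0.9, 0.2]
width: 0.0681
finger_force: 0.0
```

>>> drive_tool(
  motion=[
    [[-0.1, -0.06, 0], [0, 0, 0], 0.8],
    [[-0.2, -0.12, 0], [0, 0, 0], 0.8],
    [[-0.3, -0.18, 0], [0, 0, 0], 0.8],
    [[-0.4, -0.24, 0], [0, 0, 0], 0.8],
    [[-0.5, -0.3, 0], [0, 0, 0], 0.8],
    [[-0.6, -0.36, 0], [0, 0, 0], 0.8],
    [[-0.7, -0.42, 0], [0, 0, 0], 0.8],
    [[-0.8, -0.48, 0], [0, 0, 0], 0.8],
    [[-0.9, -0.53, 0], [0, 0, 0], 0.8],
    [[-1, -0.58, 0], [0, 0, 0], 0.8],
  ],
)

```text
time_s: 2.6
position: [0.4139, 0.3168, 0.2423]
orientation: [0.0, 0.15, 0.989, 0.0]
contact_force: [-0.6, -0.6, -0.5]
width: 0.0685
finger_force: 0.0
```

>>> drive_tool(
  motion=[
    [[-0.1, -0.06, 0], [0, 0, 0], 0.8],
    [[-0.2, -0.12, 0], [0, 0, 0], 0.8],
    [[-0.3, -0.18, 0], [0, 0, 0], 0.8],
    [[-0.4, -0.24, 0], [0, 0, 0], 0.8],
    [[-0.5, -0.3, 0], [0, 0, 0], 0.8],
    [[-0.6, -0.36, 0], [0, 0, 0], 0.8],
    [[-0.7, -0.42, 0], [0, 0, 0], 0.8],
    [[-0.8, -0.48, 0], [0, 0, 0], 0.8],
    [[-0.9, -0.53, 0], [0, 0, -0.02], 0.8],
    [[-1, -0.58, 0], [0, 0, -0.04], 0.8],
  ],
)

```text
time_s: 3.85
position: [0.5312, 0.189, 0.2423]
orientation: [0.0, 0.087, 0.996, -0.0]
contact_force: [1.0, 0.2, -0.4]
width: 0.0682
finger_force: 0.0
```

>>> drive_tool(
  motion=[
    [[-0.08, -0.09, 0.1], [0, 0, 0], 0.8],
    [[-0.08, -0.09, 0.2], [0, 0, 0], 0.8],
    [[-0.08, -0.09, 0.3], [0, 0, 0], 0.8],
    [[-0.08, -0.09, 0.4], [0, 0, 0], 0.8],
    [[-0.08, -0.09, 0.5], [0, 0, 0], 0.8],
    [[-0.08, -0.09, 0.6], [0, 0, 0], 0.8],
    [[-0.08, -0.09, 0.7], [0, 0, 0], 0.8],
    [[-0.08, -0.09, 0.8], [0, 0, 0], 0.8],
    [[-0.08, -0.09, 0.9], [0, 0, 0], 0.8],
    [[-0.08, -0.09, 1], [0, 0, 0], 0.8],
  ],
)

```text
time_s: 5.1
position: [0.5399, 0.1745, 0.0913]
orientation: [0.0, 0.088, 0.996, 0.0]
contact_force: [-1.0, -0.3, -1.0]
width: 0.0681
finger_force: 0.0
```

>>> drive_tool(
  motion=[
    [[0, 0, 0.08], [0, 0, 0], 0.8],
    [[0, 0, 0.16], [0, 0, 0], 0.8],
    [[0, 0, 0.24], [0, 0, 0], 0.8],
    [[0, 0, 0.32], [0, 0, 0], 0.8],
    [[0, 0, 0.4], [0, 0, 0], 0.8],
    [[0, 0, 0.45], [0, 0, 0], 0.8],
    [[0, 0, 0.48], [0, 0, 0], 0.8],
    [[0, 0, 0.48], [0, 0, 0], 0.2],
    [[0, 0, 0.48], [0, 0, 0], 0.2],
    [[0, 0, 0.48], [0, 0, 0], 0.2],
  ],
)

```text
time_s: 6.35
position: [0.5404, 0.1747, 0.0209]
orientation: [0.001, 0.088, 0.996, 0.0]
contact_force: [-0.5, 0.2, 1.7]
width: 0.0349
finger_force: 80.0
```

```bash
python3 - <<'E'
from h import *
a=read_camera("scene");b=read_camera("top");cv2.imwrite("pics/s1.png",a[:,:,::-1]);cv2.imwrite("pics/t1.png",b[:,:,::-1])
L=[cv2.resize(x,(400,300),interpolation=2) for x in (a[150:210,195:275,::-1],b[150:210,180:260,::-1])]
cv2.imwrite("pics/c1.png",np.hstack(L));s=sense();print(s["width"],s["finger_force"],s["position"])
E
```

```text
0.03483150109369677 80.01000389456749 [0.54043209 0.17471936 0.02089867]
```

View pics/c1.png

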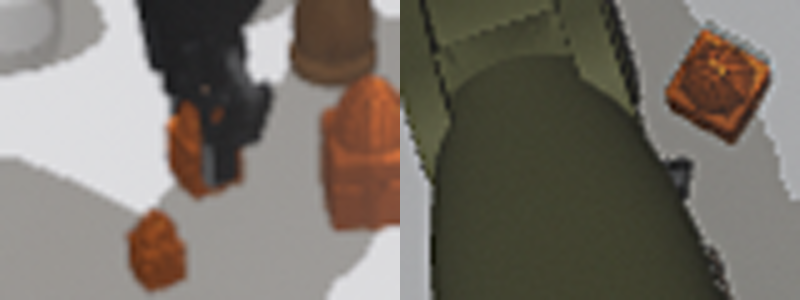

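Picture 4: the fingers straddle the medium reamer's shank (left crop, about (205,140)), and the small and large ones are untouched. The opening of 35 mm confirms the size. Now I'll lift and carry it.

>>> drive_tool(
  motion=[
    [[0, 0, -0.1], [0, 0, 0], 0.2],
    [[0, 0, -0.2], [0, 0, 0], 0.2],
    [[0, 0, -0.3], [0, 0, 0], 0.2],
    [[0, 0, -0.4], [0, 0, 0], 0.2],
    [[0, 0, -0.5], [0, 0, 0], 0.2],
    [[0, 0, -0.6], [0, 0, 0], 0.2],
    [[0, 0, -0.7], [0, 0, 0], 0.2],
    [[0, 0, -0.8], [0, 0, 0], 0.2],
    [[0, 0, -0.9], [0, 0, 0], 0.2],
    [[0, 0, -0.93], [0, 0, 0], 0.2],
  ],
)

```text
time_s: 7.7
position: [0.5405, 0.1747, 0.1611]
orientation: [0.001, 0.088, 0.996, 0.0]
contact_force: [0.7, 1.3, -0.7]
width: 0.0347
finger_force: 79.8
```

>>> drive_tool(
  motion=[
    [[0, -0.1, 0], [0, 0, 0], 0.2],
    [[0, -0.2, 0], [0, 0, 0], 0.2],
    [[0, -0.3, 0], [0, 0, 0], 0.2],
    [[0, -0.4, 0], [0, 0, 0], 0.2],
    [[0, -0.5, 0], [0, 0, 0], 0.2],
    [[0, -0.6, 0], [0, 0, 0], 0.2],
    [[0, -0.7, 0], [0, 0, 0], 0.2],
    [[0, -0.8, 0], [0, 0, 0], 0.2],
    [[0, -0.9, 0], [0, 0, 0], 0.2],
    [[0, -1, 0], [0, 0, 0], 0.2],
  ],
)

```text
time_s: 8.95
position: [0.5134, 0.0259, 0.1598]
orientation: [0.0, 0.088, 0.996, -0.0]
contact_force: [-0.1, 0.0, 0.2]
width: 0.0349
finger_force: 79.8
```

>>> drive_tool(
  motion=[
    [[0, -0.1, 0], [0, 0, 0], 0.2],
    [[0, -0.2, 0], [0, 0, 0], 0.2],
    [[0, -0.3, 0], [0, 0, 0], 0.2],
    [[0, -0.4, 0], [0, 0, 0], 0.2],
    [[0, -0.5, 0], [0, 0, 0], 0.2],
    [[0, -0.6, 0], [0, 0, 0], 0.2],
    [[0, -0.7, 0], [0, 0, 0], 0.2],
    [[0, -0.8, 0], [0, 0, 0], 0.2],
    [[0, -0.9, 0], [0, 0, 0], 0.2],
    [[0, -1, 0], [0, 0, 0], 0.2],
  ],
)

```text
time_s: 10.2
position: [0.4871, -0.1218, 0.1598]
orientation: [0.0, 0.088, 0.996, 0.0]
contact_force: [-0.4, 0.3, 0.1]
width: 0.035
finger_force: 79.8
```

>>> drive_tool(
  motion=[
    [[-0.04, -0.04, 0], [0, 0, 0.04], 0.2],
    [[-0.08, -0.08, 0], [0, 0, 0.08], 0.2],
    [[-0.12, -0.12, 0], [0, 0, 0.12], 0.2],
    [[-0.16, -0.16, 0], [0, 0, 0.16], 0.2],
    [[-0.2, -0.2, 0], [0, 0, 0.2], 0.2],
    [[-0.24, -0.24, 0], [0, 0, 0.24], 0.2],
    [[-0.248, -0.263, 0], [0, 0, 0.272], 0.2],
    [[-0.248, -0.263, 0], [0, 0, 0.272], 0.2],
    [[-0.248, -0.263, 0], [0, 0, 0.272], 0.2],
    [[-0.248, -0.263, 0], [0, 0, 0.272], 0.2],
  ],
)

```text
time_s: 11.45
position: [0.5169, -0.1661, 0.1598]
orientation: [-0.0, 0.492, 0.87, 0.0]
contact_force: [0.3, -0.4, -1.7]
width: 0.0348
finger_force: 79.6
```

```bash
python3 - <<'E'
from fit import *
a=read_camera("scene");b=read_camera("top");cv2.imwrite("pics/s2.png",a[:,:,::-1]);cv2.imwrite("pics/t2.png",b[:,:,::-1])
s=sense();p=s["position"];q=s["orientation"];ph=2*np.arctan2(q[2],q[1])-np.pi/2;print(p,np.degrees(ph),s["width"])
im=cv2.resize(a[170:260,265:365,::-1],None,fx=6,fy=6,interpolation=2)
def draw(parts,col):
    for P in parts:
        h=cv2.convexHull(np.array([((proj("scene",x)+.5-[265,170])*6) for x in P]).astype(np.int32));cv2.polylines(im,[h],True,col,1)
draw([P@rz(ph).T+[p[0],p[1],p[2]-.0209] for P in reamer],(0,255,0))
draw([P@rz(np.radians(31))+[.518,-.166,.082] for P in cross],(255,0,0))
cv2.imwrite("pics/c2.png",im)
E
```

```text
[ 0.51698972 -0.16609268  0.15985525] 30.993393877136132 0.035050509583540786
```

View pics/c2.png

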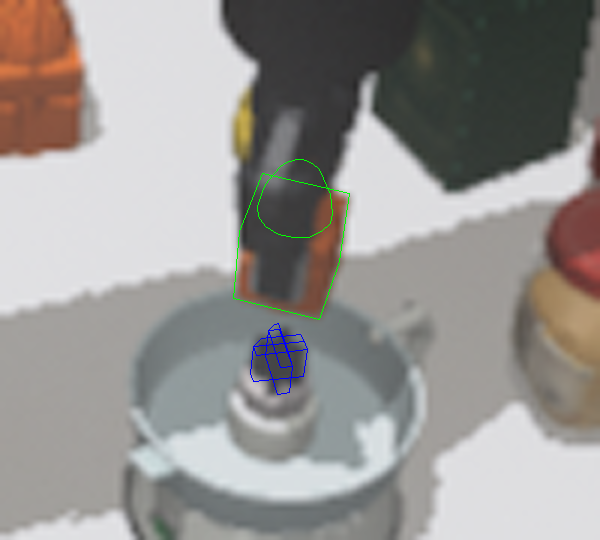

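Picture 5: the reamer is held upright just above the spindle. The green model matches the visible orange to about 1 px, and the dark cross is below at crop (279,360). I'll descend to the spindle tip and read the force.

>>> drive_tool(
  motion=[
    [[0, 0.006, 0.05], [0, 0, 0], 0.2],
    [[0, 0.006, 0.1], [0, 0, 0], 0.2],
    [[0, 0.006, 0.15], [0, 0, 0], 0.2],
    [[0, 0.006, 0.19], [0, 0, 0], 0.2],
    [[0, 0.006, 0.21], [0, 0, 0], 0.2],
    [[0, 0.006, 0.23], [0, 0, 0], 0.2],
    [[0, 0.006, 0.24], [0, 0, 0], 0.2],
    [[0, 0.006, 0.25], [0, 0, 0], 0.2],
    [[0, 0.006, 0.26], [0, 0, 0], 0.2],
    [[0, 0.006, 0.26], [0, 0, 0], 0.2],
  ],
)

```text
time_s: 12.8
position: [0.5177, -0.1657, 0.1207]
orientation: [-0.0, 0.493, 0.87, -0.0]
contact_force: [0.2, -0.1, -0.4]
width: 0.0348
finger_force: 79.6
```

>>> drive_tool(
  motion=[
    [[0, 0, 0.01], [0, 0, 0], 0.2],
    [[0, 0, 0.02], [0, 0, 0], 0.2],
    [[0, 0, 0.03], [0, 0, 0], 0.2],
    [[0, 0, 0.04], [0, 0, 0], 0.2],
    [[0, 0, 0.05], [0, 0, 0], 0.2],
    [[0, 0, 0.055], [0, 0, 0], 0.2],
    [[0, 0, 0.06], [0, 0, 0], 0.2],
    [[0, 0, 0.065], [0, 0, 0], 0.2],
    [[0, 0, 0.065], [0, 0, 0], 0.2],
    [[0, 0, 0.065], [0, 0, 0], 0.2],
  ],
)

```text
time_s: 14.05
position: [0.5177, -0.1657, 0.111]
orientation: [-0.0, 0.493, 0.87, -0.0]
contact_force: [-1.0, -0.6, -0.1]
width: 0.0348
finger_force: 79.6
```

>>> drive_tool(
  motion=[
    [[0, 0, 0.01], [0, 0, 0], 0.2],
    [[0, 0, 0.02], [0, 0, 0], 0.2],
    [[0, 0, 0.03], [0, 0, 0], 0.2],
    [[0, 0, 0.04], [0, 0, 0], 0.2],
    [[0, 0, 0.05], [0, 0, 0], 0.2],
    [[0, 0, 0.055], [0, 0, 0], 0.2],
    [[0, 0, 0.06], [0, 0, 0], 0.2],
    [[0, 0, 0.06], [0, 0, 0], 0.2],
    [[0, 0, 0.06], [0, 0, 0], 0.2],
    [[0, 0, 0.06], [0, 0, 0], 0.2],
  ],
)

```text
time_s: 15.3
position: [0.5177, -0.1657, 0.1022]
orientation: [-0.0, 0.493, 0.87, 0.0]
contact_force: [-2.4, 0.2, 4.9]
width: 0.035
finger_force: 80.0
```

>>> drive_tool(
  motion=[
    [[0, 0, 0.01], [0, 0, 0], 0.2],
    [[0, 0, 0.015], [0, 0, 0], 0.2],
    [[0, 0, 0.02], [0, 0, 0], 0.2],
    [[0, 0, 0.025], [0, 0, 0], 0.2],
    [[0, 0, 0.03], [0, 0, 0], 0.2],
    [[0, 0, 0.035], [0, 0, 0], 0.2],
    [[0, 0, 0.04], [0, 0, 0], 0.2],
    [[0, 0, 0.045], [0, 0, 0], 0.2],
    [[0, 0, 0.045], [0, 0, 0], 0.2],
    [[0, 0, 0.045], [0, 0, 0], 0.2],
  ],
  grip_force=100,
)

```text
time_s: 16.55
position: [0.5178, -0.1658, 0.0969]
orientation: [0.0, 0.493, 0.87, 0.0]
contact_force: [-7.4, 0.9, 17.8]
width: 0.0346
finger_force: 102.9
```

```bash
python3 - <<'E'
from fit import *
a=read_camera("scene")
s=sense();p=s["position"];q=s["orientation"];ph=2*np.arctan2(q[2],q[1])-np.pi/2;print(p,np.degrees(ph),s["contact_force"],s["finger_force"])
im=cv2.resize(a[190:260,265:355,::-1],None,fx=6,fy=6,interpolation=2);o=im.copy()
for P in reamer:
    h=cv2.convexHull(np.array([((proj("scene",x)+.5-[265,190])*6) for x in P@rz(ph).T+[p[0],p[1],p[2]-.0209]]).astype(np.int32));cv2.polylines(im,[h],True,(0,255,0),1)
cv2.imwrite("pics/c3.png",cv2.resize(np.hstack([im,o]),None,fx=.74,fy=.74))
E
```

```text
[ 0.51779932 -0.16576389  0.09685419] 30.946535377110376 [-7.45876962  1.75092335 17.88448993] 102.89022333920002
```

View pics/c3.png

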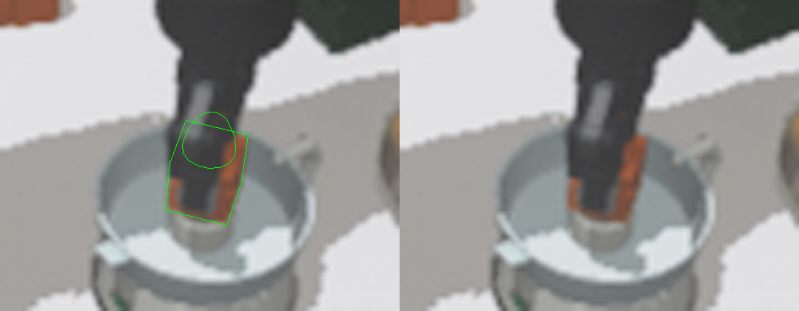

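Picture 6: the reamer sits down on the disc with the spindle covered. The model overlay fits without visible slip, the push is a steady 17.9 N (above the 12 N stop force), and the underside is at about 0.076 m, which is 6 mm down.

```bash
python3 -c "from rig import *;print(finish_job())"
```

```text
the job is handed in; nothing more can be done
None
```

The job is handed in, with the orange reamer meshed on the spindle, fully home, and still held down about 6 mm with a steady 17.9 N push; the judge's result was not shown to me.

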